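# Zero the bench scale with a bowl on it

## Task

The bowl to be weighed is already on the bench scale: zero the scale with it in place. With the fingertips lightly press the round key down and let it come back up, then press the long bar key in the same way, let it come up too and draw the hand clear. Do not press the plus-shaped or V-shaped key, and do not shift the bowl, the egg cup or anything else.

Things in the scene. Friction and masses are not known exactly. Their poses are not given: they have to be found in the camera images.
- scale: grey bench scale, 300 (x) x 320 (y) x 48 mm high, fixed. Origin: centre of its underside; x to its back, y to its left, seen from the robot. On the flat key strip along its front, 40 mm above the table, four white keys stand in a row at x = -118, y = +78, +26, -26, -78 mm, in an order that changes. Behind: flat black display, then from x = -60 the steel weighing plate, top 48 mm above the table
- key_round_top (a point): centre of the top face of the round white key, a disc 28 mm across standing 12 mm above the strip (top 52 mm above the table when up). It springs straight down into the strip and back up by itself. 
- key_round (a joint): the round key; joint value = how far the key is pressed down, m: 0 up, 0.008 bottomed; it counts as pressed from 0.004; a spring resists with about 0.75 N at first, rising to about 4.75 N at the bottom
- key_bar_top (a point): centre of the top face of the long straight bar-shaped white key, 38 mm along the row x 13 mm wide, standing 12 mm above the strip (top 52 mm above the table when up). It springs straight down into the strip and back up by itself. 
- key_bar (a joint): the bar key; joint value = how far the key is pressed down, m: 0 up, 0.008 bottomed; it counts as pressed from 0.004; a spring resists with about 0.75 N at first, rising to about 4.75 N at the bottom
- key_cross_top (a point): centre of the top of the plus-shaped white key, 30 x 30 mm with 9 mm arms, 12 mm high; to be left alone
- key_cross (a joint): the plus-shaped key; pressed depth as for the others
- key_chevron_top (a point): centre of the top of the V-shaped (chevron) white key, about 23 x 38 mm, 12 mm high; to be left alone
- key_chevron (a joint): the V-shaped key; pressed depth as for the others
- bowl: loose white unglazed bowl, 124 mm across the rim, 52 mm high, standing on the steel plate; origin at the centre of its underside
- eggcup: loose white egg cup, 42 mm across, 44 mm high, standing on the key strip at its left end (about 60 mm beyond the last key); origin at the centre of its underside
- squeeze: loose small yellow squeeze bottle, 36 mm across, 85 mm high, on the table in front of the scale; origin at the centre of its underside
- brush: loose flat paint brush, 190 mm long, lying on the table in front of the scale; origin under its middle
- tall_bottle: loose tall blue paint bottle, 64 mm across, 200 mm high, to the left of the scale; origin at the centre of its underside
- mug: loose white mug, 80 mm across, 92 mm high, to the right of the scale; origin at the centre of its underside
- brush_pot: loose white pot with blue bands, 84 mm across, 100 mm high, brushes standing in it up to 200 mm high, to the left of the scale; origin at the centre of its underside
Things that resemble listed ones, but are neither listed nor needed, are in the scene too. Leave any green look-alike of the mug alone.

How it is judged:
On the way, in this order (a step that is already met when the one before it is completed fails the run):
1. the round key is pressed down by the fingers, the bar key being up (value of joint key_round above 0.004 m and value of joint key_bar below 0.0015 m and contact force between the fingers and key_round above 0.3 N), for 0.04 s.
2. the round key has come back up (value of joint key_round below 0.0015 m), for 0.04 s.
3. the bar key is pressed down by the fingers, the round key being up (value of joint key_bar above 0.004 m and value of joint key_round below 0.0015 m and contact force between the fingers and key_bar above 0.3 N), for 0.04 s.
At the end, for the whole second after the job is handed in: All four keys are up again (less than 1.5 mm down), and the bowl, egg cup, bottles, brush, mug and brush pot stand or lie upright and at rest within 12 mm of where they were (value of joint each of key_round, key_bar, key_cross, key_chevron below 0.0015 m and distance of each of bowl, eggcup, squeeze, brush, tall_bottle, mug, brush_pot from where it was at the start of the episode below 0.012 m and angle between each of bowl, eggcup, squeeze, tall_bottle, mug, brush_pot's own z axis and vertical below 0.12 rad and linear speed of each of bowl, eggcup below 0.02 m/s); the robot touches nothing.
It fails at once if the plus-shaped or the V-shaped key is pressed (more than 2 mm) (value of joint any of key_cross, key_chevron above 0.002 m).
It fails at once if the scale or a key is pressed hard (more than 20 N) (contact force between anything else and key_round above 20 N or contact force between anything else and key_bar above 20 N or contact force between anything else and key_cross above 20 N or contact force between anything else and key_chevron above 20 N or contact force between any of the fingers, the arm and scale above 20 N).
It fails at once if the bowl, egg cup or another loose thing is shifted or lifted (more than 12 mm) (distance of any of bowl, eggcup, squeeze, brush, tall_bottle, mug, brush_pot from where it was at the start of the episode above 0.012 m).
It also fails if it takes over 43 s, if anything falls off the work surface, if the arm or the gripper's body presses on something with over 40 N, if the wrist force passes 120 N, or if a joint passes its speed limit or range.

## Robot

A 7-joint arm with a two-finger parallel gripper is mounted at the origin on the work surface. World frame = base frame: x ahead of the robot, y to its left, z up, the work surface at z = 0. Lengths are in m, angles in rad, forces in N, time in s.
With the tool pointing down it reaches from about 0.425 to 0.925 m from the base axis. Payload 6.8 kg.
Tool frame: the origin (TCP) lies at the very end of the fingers, on their centre line; the grasp point (between the pads) lies 19 mm behind it (r.grip_point_offset is the distance from the TCP to the grasp point, in m); z points along the fingers, y is the line along which they close (so a half turn about z gives the same grasp; the last joint's range is limited). The gripper opens to 85 mm and grips with 20 to 120 N. Pads are 22 mm wide; open, the fingers measure 114 mm over their backs; the gripper's body (76 mm by 85 mm) begins 54 mm behind the grasp point. The pads swing forward as they close: fully open they stand 13 mm farther back than shut.
Start: joints at [1.144, 0.477, 0.022, 1.555, -0.011, 1.109, -0.083], TCP at [0.212, -0.641, 0.231] pointing down, gripper open.
Joint ranges: [-2.96, 2.96], [-0.34, 2.1], [-1.41, 1.46], [0.24, 2.44], [-1.37, 4.51], [0.17, 1.92], [-2.96, 2.96]. Speed limits (rad/s): [2.39, 2.39, 3.14, 3.14, 3.14, 3.14, 3.14].

## Interface

Orientations are given as a rotation vector (axis times angle).
In Python, from bench import status, eyes, r gives the robot as it stands.
- The arm moves only by the shell command python3 -m crank 'ROWS' [OPENING] [FORCE]. ROWS is JSON, a list of rows, each a list of 6 numbers: the shift along the tool's x, y, z normalised to -1 to 1, where 1 is 0.02 m, then the turn, a rotation vector about the tool's x, y, z normalised to -1 to 1, where 1 is 45 degrees. A call has 1 to 12 rows; each row shifts and turns the commanded pose from where the row before left it, along the tool's axes as they then stand; what a row does not reach is not made up. A row lasts 1/10 s, in which the tool goes at most 50 mm and 8.59 degrees, less where a joint would pass 70% of its speed; a pose out of reach is approached as far as the arm can. A call with a number of a shift or a turn outside -1 to 1 is refused whole. A call with a gripper value outside its range is refused whole. OPENING is the opening, from 0 (shut) to 1 (fully open), set as the call begins (- or left out, the last holds). The fingers move at their own pace and stop on an object; FORCE is the grip in N (left out, the last holds). Time passes only in rows, so rows that do not move let the fingers close. It gives the time, the measured TCP pose, the force, the opening and the grip force at its end, in the units of the state.
- status.get_obs(): the state, without advancing time (a new reading comes with each control period).
- eyes.grab_frame(name): name is "scene" or "top" or "wrist"; returns a dict with "image" (400x640x3 uint8, red, green, blue), "depth" (400x640 float32, m along the optical axis (not along the pixel's ray), 0 where there is no reading), "fovy" (degrees; the focal length in pixels is half the picture's height over the tangent of half this angle, whatever the lens; pixels are square), "cx", "cy" (the principal point, pixels), "world_to_cam" (4x4, takes a point from world to camera coordinates). Camera axes: x right, y up, looking along -z (the intrinsics and any distortion apply to the point x, -y, -z); pixel columns grow to the right and rows downward; lengths in m; the calibration is good to about 2 mm. A picture is of the moment at which its call begins.
- r.hand_in(): hands the job in; it is judged then, once.
The state is a dict: "clock": time; "joints": joint angles; "qvel": joint speeds; "tau": joint torques, N m; "tcp_pos": TCP position; "orientation": TCP orientation; "contact_force": force on the tool from outside, world axes, zero at the start; "moment": the same for the moment, N m; "grip_width": finger opening in m; "gripper_force": force on a finger pad.
Only numpy, scipy, OpenCV 4.12 (cv2) and the standard library are available. Lean on these libraries where they do the work, as an engineer would, in place of code of your own. Each camera call takes 0.05 s, during which the arm holds its last target. There are 200 camera calls.

## Working session

There is one attempt and no reset: what is moved stays moved. The work goes in short steps, Python scripts to look and compute and a shell command to move; the robot and the scene stay as the last step left them, time stands still between calls to the robot, and variables do not carry over. Pictures are saved under pics/ and viewed, at most 10 in all, crops included, and the job is handed in when it is done.

```bash
mkdir -p pics; ls; python3 - <<'E'
from bench import status, eyes, r
import cv2,numpy as np
for n in("top","scene"):
    f=eyes.grab_frame(n); cv2.imwrite(f"pics/{n}0.png",f["image"][:,:,::-1]); np.savez(f"{n}0.npz",**f)
    print(n,f["fovy"],f["cx"],f["cy"],np.round(f["world_to_cam"],3).tolist(),[k for k in f])
o=status.get_obs();print(o)
E
```

```text
pics
top 52.266562846880156 320.15234227325345 197.52762268998973 [[0.008, -1.0, -0.022, -0.021], [0.988, 0.005, 0.154, -0.557], [-0.154, -0.023, 0.988, -1.0], [0.0, 0.0, 0.0, 1.0]] ['image', 'depth', 'fovy', 'cx', 'cy', 'world_to_cam']
scene 51.49236774817638 324.26312810654167 200.4209112149439 [[-0.333, 0.943, -0.009, 0.225], [-0.636, -0.217, 0.74, 0.314], [0.696, 0.252, 0.672, -1.635], [0.0, 0.0, 0.0, 1.0]] ['image', 'depth', 'fovy', 'cx', 'cy', 'world_to_cam']
{'clock': 0.1, 'joints': array([ 1.1438948 ,  0.47774314,  0.02233472,  1.55632581, -0.01149437,
        1.10931818, -0.08312376]), 'qvel': array([ 0.00075155, -0.00194702, -0.00016952, -0.00274025, -0.00147326,
       -0.00199743, -0.00093854]), 'tau': array([ 4.87811878e-03, -5.97759068e+01,  1.61388528e+00, -2.81955171e+01,
        1.28730552e-02,  5.03711693e-03, -3.11582892e-05]), 'tcp_pos': array([ 0.21139195, -0.64048843,  0.23041686]), 'orientation': array([-3.10016315e+00, -4.98406435e-01,  6.05237500e-04]), 'contact_force': array([ 0.56942327, -0.18070096, -1.49004784]), 'moment': array([ 0.00315883, -0.00424272, -0.00034972]), 'gripper_force': 0.0, 'grip_width': 0.08548572616993369}
```

View pics/top0.png

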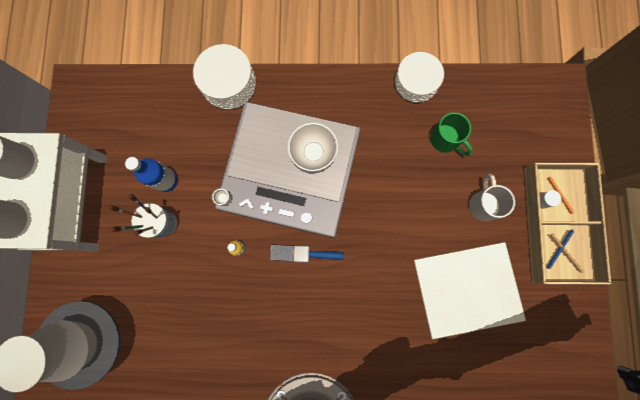

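View pics/scene0.png

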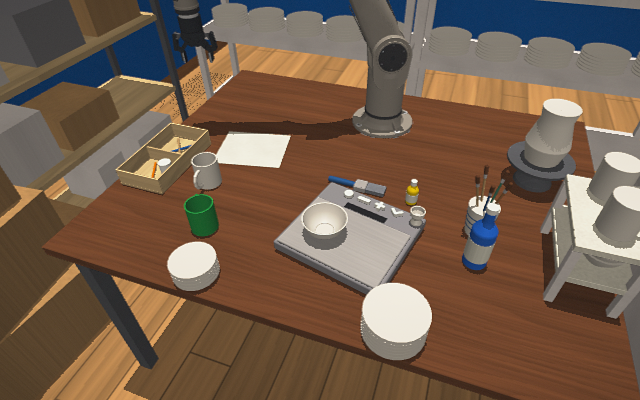

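The top picture shows the scale keys left to right: V (246,202), plus (266,208), bar (286,213) and round disc (306,217). The egg cup is at (221,197), the squeeze bottle at (235,247) and the brush at (305,254). The scene view shows the same order.

```bash
cat > h.py <<'E'
import numpy as np,cv2
def ray(f,u,v,z):
    h,w=f["image"].shape[:2]; F=h/2/np.tan(np.radians(float(f["fovy"]))/2)
    d=np.array([(u-f["cx"])/F,-(v-f["cy"])/F,-1]); M=f["world_to_cam"];R=M[:3,:3];c=-R.T@M[:3,3];d=R.T@d
    return c+d*(z-c[2])/d[2]
def proj(f,p):
    h=f["image"].shape[0];F=h/2/np.tan(np.radians(float(f["fovy"]))/2)
    q=f["world_to_cam"]@np.append(p,1);return np.array([f["cx"]-F*q[0]/q[2],f["cy"]+F*q[1]/q[2]]),-q[2]
def depthz(f,u,v):
    d=float(np.median(f["depth"][int(v)-1:int(v)+2,int(u)-1:int(u)+2]));h=f["image"].shape[0];F=h/2/np.tan(np.radians(float(f["fovy"]))/2)
    p=d*np.array([(u-f["cx"])/F,-(v-f["cy"])/F,-1]);M=f["world_to_cam"];return M[:3,:3].T@(p-M[:3,3])
E
python3 - <<'E'
from h import *
for n,(x0,x1,y0,y1) in dict(top=(212,345,185,232),scene=(335,430,180,225)).items():
    f=dict(np.load(n+"0.npz")); im=f["image"]
    m=((im.min(2)>205)).astype(np.uint8);mm=np.zeros_like(m);mm[y0:y1,x0:x1]=m[y0:y1,x0:x1]
    k,l,s,c=cv2.connectedComponentsWithStats(mm)
    for i in range(1,k):
        if s[i,4]>8: print(n,c[i].round(1),s[i].tolist(),ray(f,*c[i],.052).round(4),depthz(f,*c[i]).round(4))
    cv2.imwrite(f"pics/{n}c.png",cv2.resize(im[y0:y1,x0:x1,::-1],None,fx=5.5,fy=5.5,interpolation=cv2.INTER_CUBIC))
f=dict(np.load("top0.npz"))
for p in((247,103),(359,127),(335,236),(216,207)): print(p,ray(f,*p,.045).round(4))
E
```

```text
top [223.  197.7] [218, 194, 11, 10, 72] [0.5545 0.2298 0.052 ] [0.5532 0.2276 0.0603]
top [246.1 203. ] [239, 199, 14, 9, 55] [0.5411 0.1703 0.052 ] [0.5414 0.1707 0.0503]
top [265.8 207.5] [260, 202, 12, 12, 73] [0.5297 0.1196 0.052 ] [0.5298 0.1198 0.0508]
top [285.7 212.3] [279, 209, 15, 7, 69] [0.5179 0.0689 0.052 ] [0.5182 0.0692 0.0493]
top [305.8 217.2] [301, 213, 11, 10, 89] [0.5057 0.0178 0.052 ] [0.5057 0.0178 0.0519]
scene [414.1 180.9] [412, 180, 5, 3, 14] [0.3931 0.1946 0.052 ] [0.4303 0.1972 0.0818]
scene [348.5 192.4] [345, 190, 8, 6, 42] [0.5097 0.019  0.052 ] [0.5059 0.018  0.0486]
scene [363.9 198.5] [358, 196, 13, 6, 34] [0.5214 0.0697 0.052 ] [0.5171 0.0687 0.0481]
scene [379.6 204.6] [375, 202, 10, 6, 35] [0.5319 0.1197 0.052 ] [0.5282 0.1191 0.0486]
scene [341.4 208.5] [335, 204, 12, 11, 16] [0.5835 0.0202 0.052 ] [0.6285 0.0336 0.0963]
scene [396.1 211.2] [392, 208, 11, 6, 27] [0.5437 0.1706 0.052 ] [0.5298 0.1691 0.0389]
scene [417.7 214.4] [414, 213, 9, 3, 14] [0.5371 0.2309 0.052 ] [0.5442 0.2312 0.0587]
(247, 103) [0.8106 0.179  0.045 ]
(359, 127) [ 0.7445 -0.1178  0.045 ]
(335, 236) [ 0.4594 -0.0558  0.045 ]
(216, 207) [0.5313 0.2486 0.045 ]
```

View pics/topc.png

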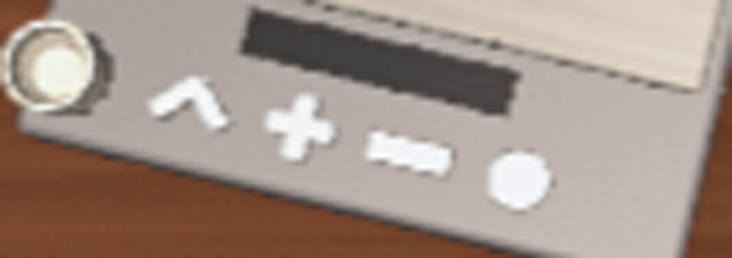

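The enlarged crop confirms it: the round key is the disc at right and the bar is next to it. Their 52.5 mm spacing matches the 52 mm given, and the yaw is about -13°. Next: shut the fingers and travel high toward the round key.

```bash
python3 -m crank '[[0.9,-1,0,0,0,0],[0.9,-1,0,0,0,0],[0.9,-1,0,0,0,0],[0.9,-1,0,0,0,0],[0.9,-1,0,0,0,0],[0.9,-1,0,0,0,0],[0.9,-1,0,0,0,0],[0.9,-1,0,0,0,0],[0.9,-1,0,0,0,0],[0.9,-1,0,0,0,0],[0.9,-1,0,0,0,0],[0.9,-1,0,0,0,0]]' 0 20
python3 -m crank '[[0.9,-1,0,0,0,0],[0.9,-1,0,0,0,0],[0.9,-1,0,0,0,0],[0.9,-1,0,0,0,0],[0.9,-1,0,0,0,0],[0.9,-1,0,0,0,0],[0.9,-1,0,0,0,0],[0.9,-1,0,0,0,0],[0.9,-1,0,0,0,0],[0.9,-1,0,0,0,0],[0,0,0,0,0,0],[0,0,0,0,0,0]]'
cat > go.py <<'E'
import sys,numpy as np
from scipy.spatial.transform import Rotation as R
from bench import status
o=status.get_obs();M=R.from_rotvec(o["orientation"])
for n,t in dict(round=(.507,.018,.1),bar=(.519,.069,.1)).items(): print(n,(M.inv().apply(np.array(t)-o["tcp_pos"])/.02).round(2))
print(o["clock"],o["tcp_pos"].round(4),M.as_matrix().round(3).tolist(),o["joints"].round(2),o["contact_force"].round(2),o["grip_width"])
E
python3 go.py
```

```text
clock: 1.3
tcp_pos: [0.3416, -0.3442, 0.231]
orientation: [-3.101, -0.499, 0.001]
contact_force: [0.7, 0.1, 0.7]
grip_width: 0.0003
gripper_force: 0.0
clock: 2.5
tcp_pos: [0.4495, -0.0989, 0.231]
orientation: [-3.101, -0.501, 0.001]
contact_force: [0.8, 0.2, -0.2]
grip_width: -0.0004
gripper_force: 0.0
round [ 4.57 -4.64  6.55]
bar [ 5.94 -6.87  6.55]
2.5 [ 0.4495 -0.0989  0.231 ] [[0.949, 0.315, -0.001], [0.315, -0.949, -0.0], [-0.001, -0.0, -1.0]] [ 0.41  0.14 -0.36  2.03  0.06  0.98 -1.23] [ 0.81  0.16 -0.16] -0.000402393415845386
```

```bash
python3 -m crank '[[0.9,-0.9,0,0,0,0],[0.9,-0.9,0,0,0,0],[0.9,-0.9,0,0,0,0],[0.9,-0.9,0,0,0,0],[0.97,-1,0,0,0,0],[0,0,1,0,0,0],[0,0,1,0,0,0],[0,0,1,0,0,0],[0,0,1,0,0,0],[0,0,1,0,0,0],[0,0,1,0,0,0],[0,0,0.5,0,0,0]]'
python3 -m crank '[[0,0,0,0,0,0],[0,0,0,0,0,0]]'; python3 go.py
python3 - <<'E'
from h import *
from bench import eyes
for n in("wrist","top"):
    f=eyes.grab_frame(n); im=f["image"]; a=im[:,:,::-1].copy()
    for p,c in(((.507,.018,.052),(0,0,255)),((.519,.069,.052),(255,0,0))):
        q,d=proj(f,np.array(p)); cv2.drawMarker(a,tuple(int(x) for x in q.round()),c,0,9,1); print(n,q.round(1))
    cv2.imwrite(f"pics/{n}1.png",a if n=="wrist" else cv2.resize(a[150:270,200:360],None,fx=4.8,fy=4.8))
E
```

```text
clock: 3.7
tcp_pos: [0.5065, 0.0152, 0.0996]
orientation: [3.102, 0.496, -0.005]
contact_force: [-0.1, -1.0, -0.1]
grip_width: -0.0001
gripper_force: 0.0
clock: 3.9
tcp_pos: [0.508, 0.0165, 0.1018]
orientation: [3.102, 0.497, 0.001]
contact_force: [-0.4, -0.0, -0.2]
grip_width: 0.0
gripper_force: 0.0
round [-0.02 -0.09  0.09]
bar [ 1.34 -2.32  0.09]
3.9 [0.508  0.0165 0.1018] [[0.95, 0.313, 0.0], [0.313, -0.95, -0.0], [0.0, 0.0, -1.0]] [ 0.17  0.41 -0.39  2.04  0.23  0.73 -1.62] [-0.41 -0.03 -0.17] 2.6398201975490854e-05
wrist [320.5 224.6]
wrist [243.8 180.8]
top [305.8 216.7]
top [285.7 211.8]
```

View pics/wrist1.png

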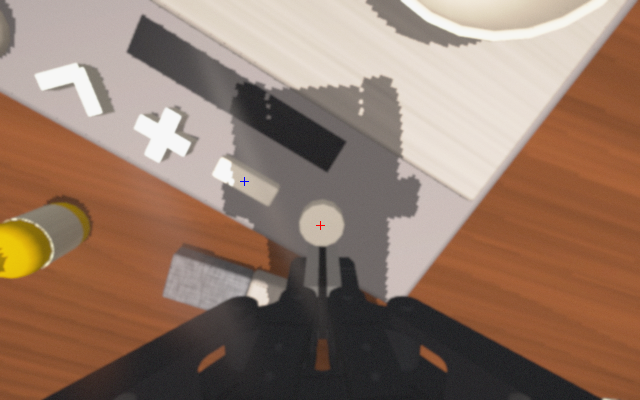

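The wrist view shows the red mark on the centre of the round key (321,224) and the blue mark on the bar (245,181), so the positions are confirmed. Now I'll descend to just above the round key, then press gently.

```bash
python3 -m crank '[[0,0,0.8,0,0,0],[0,0,0.8,0,0,0],[0,0,0.6,0,0,0],[0,0,0,0,0,0],[0,0,0,0,0,0],[0,0,0,0,0,0]]'
python3 -m crank '[[0,0,0.1,0,0,0],[0,0,0.1,0,0,0],[0,0,0.1,0,0,0],[0,0,0,0,0,0],[0,0,0,0,0,0]]'
```

```text
clock: 4.6
tcp_pos: [0.5083, 0.0171, 0.0581]
orientation: [3.102, 0.499, 0.002]
contact_force: [-0.6, -0.5, 0.3]
grip_width: -0.0001
gripper_force: 0.0
clock: 5.1
tcp_pos: [0.5078, 0.0169, 0.0513]
orientation: [3.102, 0.499, 0.0]
contact_force: [0.0, -0.5, 1.0]
grip_width: 0.0001
gripper_force: 0.5
```

```bash
python3 -m crank '[[0,0,0.1,0,0,0],[0,0,0.1,0,0,0],[0,0,0,0,0,0],[0,0,0,0,0,0]]'
python3 -m crank '[[0,0,0.06,0,0,0],[0,0,0,0,0,0],[0,0,0,0,0,0]]'
```

```text
clock: 5.5
tcp_pos: [0.5078, 0.0169, 0.0474]
orientation: [3.102, 0.499, 0.0]
contact_force: [-0.3, -0.7, 3.3]
grip_width: 0.0003
gripper_force: 1.5
clock: 5.8
tcp_pos: [0.5079, 0.0169, 0.0462]
orientation: [3.102, 0.499, 0.001]
contact_force: [0.9, -0.9, 3.6]
grip_width: -0.0002
gripper_force: 1.8
```

At 5.8 mm down I read 3.6 N, which matches the spring (about 3.65 N), so the round key is pressed. Lift, then go over to the bar.

```bash
python3 -m crank '[[0,0,-0.5,0,0,0],[0,0,-0.8,0,0,0],[0,0,-0.6,0,0,0],[0,0,0,0,0,0],[0,0,0,0,0,0]]'
python3 -m crank '[[0.46,-0.74,0,0,0,0],[0.46,-0.74,0,0,0,0],[0.46,-0.74,0,0,0,0],[0,0,0,0,0,0],[0,0,0,0,0,0],[0,0,0,0,0,0]]'; python3 go.py
```

```text
clock: 6.3
tcp_pos: [0.5076, 0.0168, 0.0842]
orientation: [3.102, 0.498, 0.001]
contact_force: [-0.3, 0.4, -0.9]
grip_width: -0.0
gripper_force: 0.0
clock: 6.9
tcp_pos: [0.5194, 0.0665, 0.0836]
orientation: [3.101, 0.497, -0.002]
contact_force: [-0.1, 0.4, 0.6]
grip_width: -0.0001
gripper_force: 0.0
round [-1.35  2.11 -0.82]
bar [ 0.02 -0.13 -0.82]
6.9 [0.5194 0.0665 0.0836] [[0.95, 0.312, -0.001], [0.312, -0.95, -0.001], [-0.001, 0.001, -1.0]] [ 0.07  0.46 -0.39  2.02  0.26  0.72 -1.73] [-0.07  0.37  0.61] -5.018718821029763e-05
```

```bash
python3 -m crank '[[0,-0.12,0.5,0,0,0],[0,0,0.8,0,0,0],[0,0,0,0,0,0],[0,0,0,0,0,0],[0,0,0,0,0,0]]'
python3 -m crank '[[0,0,0.1,0,0,0],[0,0,0.1,0,0,0],[0,0,0.1,0,0,0],[0,0,0,0,0,0],[0,0,0,0,0,0]]'
```

```text
clock: 7.4
tcp_pos: [0.5194, 0.0699, 0.0584]
orientation: [3.102, 0.498, 0.001]
contact_force: [-0.1, 0.1, 0.1]
grip_width: -0.0002
gripper_force: 0.0
clock: 7.9
tcp_pos: [0.5193, 0.07, 0.0521]
orientation: [3.102, 0.499, 0.0]
contact_force: [1.1, -0.7, 0.2]
grip_width: 0.0
gripper_force: 0.3
```

```bash
python3 -m crank '[[0,0,0.1,0,0,0],[0,0,0.1,0,0,0],[0,0,0,0,0,0],[0,0,0,0,0,0]]'
python3 -m crank '[[0,0,0.08,0,0,0],[0,0,0,0,0,0],[0,0,0,0,0,0]]'
```

```text
clock: 8.3
tcp_pos: [0.5194, 0.07, 0.0482]
orientation: [3.102, 0.499, 0.0]
contact_force: [-0.7, -1.2, 2.6]
grip_width: 0.0003
gripper_force: 1.3
clock: 8.6
tcp_pos: [0.5194, 0.07, 0.0466]
orientation: [3.102, 0.499, 0.001]
contact_force: [0.1, -1.3, 3.0]
grip_width: -0.0003
gripper_force: 1.7
```

The bar is about 5.4 mm down at the matching spring force, so I'll lift and draw clear.

```bash
python3 -m crank '[[0,0,-0.5,0,0,0],[0,0,-1,0,0,0],[0,0,-1,0,0,0],[0,0,-1,0,0,0],[0,0,-1,0,0,0],[0,0,-1,0,0,0],[0,0,-1,0,0,0],[-0.6,1,-0.5,0,0,0],[-0.9,1,0,0,0,0],[-0.9,1,0,0,0,0],[-0.9,1,0,0,0,0],[-0.9,1,0,0,0,0]]'
python3 -m crank '[[-0.9,1,0,0,0,0],[-0.9,1,0,0,0,0],[-0.9,1,0,0,0,0],[-0.9,1,0,0,0,0],[-0.9,1,0,0,0,0],[0,0,0,0,0,0],[0,0,0,0,0,0],[0,0,0,0,0,0]]'
python3 - <<'E'
from h import *
from bench import eyes
g=dict(np.load("top0.npz"));f=eyes.grab_frame("top")
cv2.imwrite("pics/top2.png",f["image"][:,:,::-1])
for n,(u,v) in dict(chev=(242,202),cross=(266,208),bar=(286,212),round=(306,217)).items(): print(n,depthz(g,u,v).round(4)[2],depthz(f,u,v).round(4)[2])
E
```

```text
clock: 9.8
tcp_pos: [0.4699, -0.052, 0.1869]
orientation: [-3.102, -0.499, 0.0]
contact_force: [0.6, -0.6, 0.0]
grip_width: 0.0001
gripper_force: 0.0
clock: 10.6
tcp_pos: [0.417, -0.1734, 0.1867]
orientation: [-3.101, -0.501, -0.001]
contact_force: [1.0, -0.2, -0.1]
grip_width: 0.0002
gripper_force: 0.0
chev 0.0487 0.0473
cross 0.0508 0.0518
bar 0.0505 0.0509
round 0.0505 0.0509
```

View pics/top2.png

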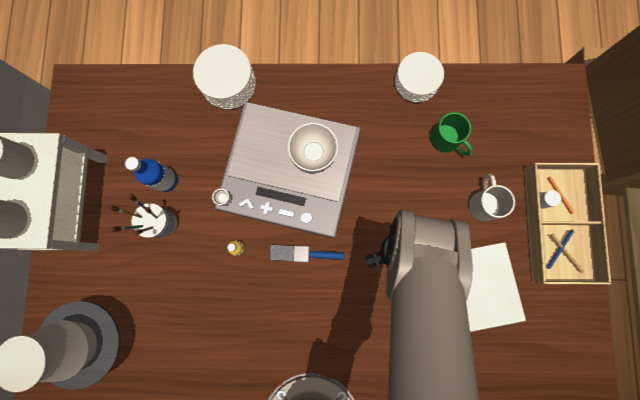

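The picture shows the bowl (313,147), egg cup (221,197) and everything else where they were. The round (306,217) and bar (286,213) keys are back up, and the hand is clear at right.

```bash
python3 -c "
from bench import r
print(r.hand_in())"
```

```text
the job is handed in; nothing more can be done
None
```

I pressed the round key and then the bar key (each about 5–6 mm down, under 4 N), both came back up, nothing else was seen to move, and the job is handed in; the hand-in returned no verdict.

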